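# Wind the length stop to the brass clip

## Robot

A 6-joint arm with a two-finger parallel gripper is mounted at the origin on the work surface. World frame = base frame: x ahead of the robot, y to its left, z up, the work surface at z = 0. Lengths are in m, angles in degrees, forces in N, time in s.
With the tool pointing down it reaches from about 0.35 to 0.8 m from the base axis. Payload 7.3 kg.
Tool frame: the origin (TCP) lies between the finger pads; the fingertips stand 19 mm ahead of it and the grasp point (between the pads) is the TCP; z points along the fingers, y is the line along which they close (so a half turn about z gives the same grasp; the last joint's range is limited). The gripper opens to 85 mm and grips with 20 to 120 N. Pads are 22 mm wide; open, the fingers measure 114 mm over their backs; the gripper's body (76 mm by 85 mm) begins 54 mm behind the grasp point. The pads swing forward as they close: fully open they stand 13 mm farther back than shut.
Start: joints at [67.781, 19.595, 87.324, -0, 73.075, -8.365], TCP at [0.126, 0.51, 0.223] pointing down, gripper open.
Joint ranges: [-145.02, 145.02], [-44.19, 115.74], [2.07, 154.8], [-57.11, 237.11], [16.16, 152.29], [-177.93, 177.93]. Speed limits (degrees/s): [147.25, 147.25, 180, 180, 180, 180].

## Interface

Orientations are given as [roll, pitch, yaw] about the fixed x, y, z axes, in that order (R = Rz(yaw) Ry(pitch) Rx(roll)).
In Python, from workcell import r gives the robot as it stands.
- The arm moves only by the shell command python3 -m jog 'ROWS'. ROWS is JSON, a list of rows, each an object with "xyz": the shift along the tool's x, y, z in units of 60 mm (1.0 is 60 mm), a list of three; "roll": the turn about the tool's z in degrees; "claw": the finger opening in mm, from 0 to 85.4. In form: [{"xyz": [x, y, z], "roll": roll, "claw": claw}, ...]. A call has 1 to 20 rows; each row shifts and turns the commanded pose from where the row before left it, along the tool's axes as they then stand; what a row does not reach is not made up. A row lasts 1/8 s, in which the tool goes at most 62.5 mm and 10.7 degrees, less where a joint would pass 70% of its speed; a pose out of reach is approached as far as the arm can. A call is refused whole if a number of a shift passes 1 or a number of a turn 10.7, either way. A call with a gripper value outside its range is refused whole. The fingers move at their own pace and stop on an object; the grip force is fixed at half the most. Time passes only in rows, so rows that do not move let the fingers close. It gives the time, the measured TCP pose, the force, the opening and the grip force at its end, in the units of the state.
- r.observe(): the state, without advancing time (a new reading comes with each control period).
- r.camera(name): name is "scene" or "side" or "wrist"; returns a dict with "color" (384x512x3 uint8, red, green, blue), "depth" (384x512 float32, m along the optical axis (not along the pixel's ray), 0 where there is no reading), "mtx" (3x3 intrinsics, pixels), "R" (3x3) and "t" (3): a world point X has camera coordinates R X + t; the wrist camera has in their place "hand_eye" (4x4, takes a point from camera to tool coordinates, whose origin is the TCP and whose axes are the flange's). Camera axes: x right, y down, z forward; pixel columns grow to the right and rows downward; lengths in m; the calibration is good to about 2 mm. A picture is of the moment at which its call begins: read the wrist's pose just before it.
- r.job_done(): hands the job in; it is judged then, once.
The state is a dict: "t": time; "q": joint angles; "qd": joint speeds; "joint_torque": joint torques, N m; "position": TCP position; "ee_rot": TCP orientation; "wrist_force": force on the tool from outside, world axes, zero at the start; "wrist_torque": the same for the moment, N m; "finger_gap": opening from 0.0 (shut) to 1.0 (fully open); "gripper_force": force on a finger pad.
Only numpy, scipy, OpenCV 4.12 (cv2) and the standard library are available. Lean on these libraries where they do the work, as an engineer would, in place of code of your own. Each camera call takes 0.05 s, during which the arm holds its last target. There are 200 camera calls.

## Task

On the bench stands a length stop: an aluminium rail with a steel stop that is wound along it by the larger of two flat handwheels. Crank that larger wheel by its upright wooden handle until the stop's pointer is level with the brass clip's pointer on the rail. Do not push the stop itself and do not shift the clip; let go when it is set.

Things in the scene. Friction and masses are not known exactly. Their poses are not given: they have to be found in the camera images.
- bed: Fixed length-stop unit. Origin at bench height (z 0) under the larger handwheel's vertical axis; y runs along the rail away from it, z up. That wheel lies flat, 138 mm across, rim top z 115, hub below 118. Gearbox under it 120 x 130 mm; rail 50 wide, 45 high, y 65 to 425 mm. The smaller wheel (82 mm, y 445) does not drive the stop.
- crank: Upright wooden handle on the larger wheel: round grip, diameter 22 mm, z 121 to 173 mm; origin at its middle (z 147), 62 mm from the wheel's axis. Revolves on its pin, so a gripper can keep its yaw round the circle. Needs 1 to 2 N; stays where left. One turn clockwise seen from above drives the stop 120 mm along the bed's +y; anticlockwise brings it back.
- stop: Steel stop on the rail: dark saddle 66 x 40 mm, top z 72 mm (button to 82), plate on the -x side, bright pointer 6 mm wide on the +x side. Origin on the rail's centre line at z 0, pointer at the origin's place along the rail. Starts 55 to 160 mm nearer the larger wheel than the clip.
- clip: Brass marker clip on the rail's +x flank, 26 mm wide, its pointer bar 8 mm wide at z 44 mm. Origin on the rail's centre line at z 0, axes as the bed's; pointer at the origin's place along the rail. It sits tight and the stop passes over it. Set means: stop and clip origins at the same place along the bed's y.

How it is judged (in metres and radians):
At the end, for the whole second after the job is handed in: The stop's pointer is within 10 mm of the clip's pointer along the rail (30 degrees of the wheel), and the stop is at rest (y of stop in the frame of clip between -0.01 and 0.01 m and linear speed of stop below 0.005 m/s); the robot touches nothing.
It fails at once if the stop is pushed by the robot itself instead of being wound (contact force between the arm and stop above 2 N).
It fails at once if the stop is pushed by the fingers instead of being wound (contact force between the fingers and stop above 2 N).
It fails at once if the brass clip is shifted along the rail (distance of clip from where it was at the start of the episode above 0.008 m).
It also fails if it takes over 38 s, if anything falls off the work surface, if the arm or the gripper's body presses on something with over 40 N, if the wrist force passes 120 N, or if a joint passes its speed limit or range.

## Working session

There is one attempt and no reset: what is moved stays moved. The work goes in short steps, Python scripts to look and compute and a shell command to move; the robot and the scene stay as the last step left them, time stands still between calls to the robot, and variables do not carry over. Pictures are saved under pics/ and viewed, at most 10 in all, crops included, and the job is handed in when it is done.

```bash
mkdir -p pics; ls; python3 - <<'E'
from workcell import r
import cv2,numpy as np
s=r.observe();print({k:np.round(v,3) for k,v in s.items()})
for n in ("scene","side"):
    c=r.camera(n);np.savez(f"{n}0.npz",**c);cv2.imwrite(f"pics/{n}0.png",c["color"][:,:,::-1]);print(n,-c["R"].T@c["t"])
E
```

```text
pics
{'t': np.float64(0.0), 'q': array([ 6.7780e+01,  1.9638e+01,  8.7379e+01, -1.0000e-03,  7.3075e+01,
       -8.3650e+00]), 'qd': array([ 0.022,  0.029,  0.048, -0.031,  0.072, -0.019]), 'joint_torque': array([ 0.0000e+00, -4.3369e+01, -2.4601e+01, -0.0000e+00,  8.0000e-03,
       -0.0000e+00]), 'position': array([0.126, 0.509, 0.222]), 'ee_rot': array([-1.79909e+02, -1.20000e-02,  1.66145e+02]), 'wrist_force': array([-0.344, -0.094, -0.06 ]), 'wrist_torque': array([-0.006, -0.01 , -0.   ]), 'gripper_force': np.float64(0.0), 'finger_gap': np.float64(0.999)}
scene [1.16882342 0.18892816 0.58557819]
side [ 0.12107198 -0.40709264  0.47913246]
```

View pics/scene0.png

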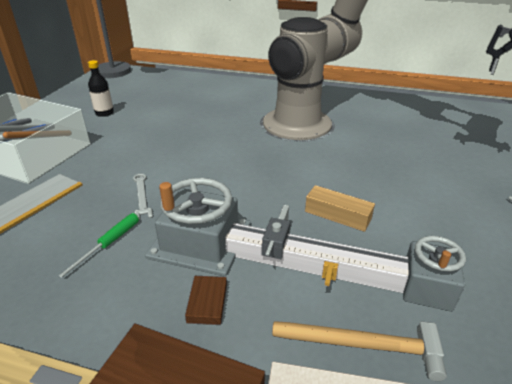

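View pics/side0.png

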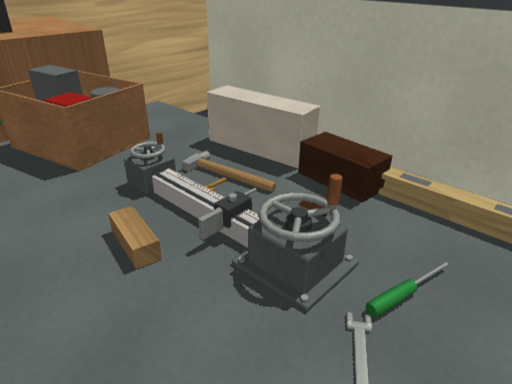

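The scene view shows the large wheel near (197,200), its handle at (167,197), the stop at (277,235), its pointer hidden, the clip at (330,272) and the small wheel at (440,253). The side view shows the handle at (335,190), the wheel at (300,218), the stop at (232,207) with its pointer near (250,192), and the clip bar at (215,184).

```bash
cat > h.py <<'E'
import numpy as np,cv2
def load(n): return dict(np.load(n))
def ray(c,p):
    d=c["R"].T@np.linalg.inv(c["mtx"])@np.array([p[0],p[1],1.]); return -c["R"].T@c["t"],d
def plane(c,p,z):
    o,d=ray(c,p); return o+d*(z-o[2])/d[2]
def tri(c1,p1,c2,p2):
    o1,d1=ray(c1,p1);o2,d2=ray(c2,p2)
    s=np.linalg.lstsq(np.c_[d1,-d2],o2-o1,rcond=None)[0]
    a,b=o1+s[0]*d1,o2+s[1]*d2; return (a+b)/2,np.linalg.norm(a-b)
def cloud(c):
    h,w=c["depth"].shape;u,v=np.meshgrid(np.arange(w),np.arange(h));z=c["depth"].astype(float)
    P=np.stack([(u-c["mtx"][0,2])/c["mtx"][0,0]*z,(v-c["mtx"][1,2])/c["mtx"][1,1]*z,z],-1)
    return np.where(z[...,None]>0,(P-c["t"])@c["R"],np.nan)
def blob(c,lo,hi,box):
    hsv=cv2.cvtColor(c["color"],cv2.COLOR_RGB2HSV);m=cv2.inRange(hsv,lo,hi)
    k=np.zeros_like(m);k[box[1]:box[3],box[0]:box[2]]=1;m*=k
    n,l,s,_=cv2.connectedComponentsWithStats(m);i=1+s[1:,4].argmax();return l==i
def circ(P):
    A=np.c_[2*P[:,:2],np.ones(len(P))];x=np.linalg.lstsq(A,(P[:,:2]**2).sum(1),rcond=None)[0]
    return x[:2],np.sqrt(x[2]+x[:2]@x[:2])
E
python3 - <<'E'
from h import *
np.set_printoptions(precision=4,suppress=True)
S=load("scene0.npz");D=load("side0.npz")
ax={}
for n,c,hb,wb,sb in (("scene",S,(150,170,185,225),(150,170,240,225),(410,230,470,275)),("side",D,(320,165,350,215),(250,185,350,245),(125,130,170,165))):
    P=cloud(c)
    m=blob(c,(3,90,60),(20,255,255),hb);v,u=np.nonzero(m)
    Q=P[m];Q=Q[np.isfinite(Q[:,0])]
    print(n,"handle px",u.mean(),v.mean(),"bbox",u.min(),u.max(),v.min(),v.max(),"cloud med",np.median(Q,0),"z",np.percentile(Q[:,2],[3,97]))
    ax[n]=(u.mean(),v.mean())
    for nm,b in (("big",wb),("small",sb)):
        q=P[b[1]:b[3],b[0]:b[2]].reshape(-1,3);col=c["color"][b[1]:b[3],b[0]:b[2]].reshape(-1,3).astype(int)
        grey=(np.ptp(col,axis=1)<25)&(col.mean(1)>110)&np.isfinite(q[:,0]);q=q[grey]
        zt=np.percentile(q[:,2],95);print(nm,"ztop",zt,len(q))
        q=q[(q[:,2]>zt-.014)]
        for _ in range(6):
            ce,R=circ(q);d=np.linalg.norm(q[:,:2]-ce,axis=1)-R;q=q[abs(d)<max(.009,2*np.std(d)) ]
        print(nm,ce,R,len(q))
print("tri handle",tri(S,ax["scene"],D,ax["side"]))
for n,c,b in (("scene",S,(300,255,350,295)),("side",D,(200,175,235,195))):
    m=blob(c,(10,110,90),(30,255,255),b);v,u=np.nonzero(m);P=cloud(c)[m]
    print(n,"clip px",u.mean(),v.mean(),u.min(),u.max(),v.min(),v.max(),"med",np.nanmedian(P,0))
for n,c,b in (("scene",S,(225,195,425,310)),("side",D,(110,150,280,260))):
    i=c["color"][b[1]:b[3],b[0]:b[2],::-1];cv2.imwrite(f"pics/{n}_crop.png",cv2.resize(i,None,fx=3.5,fy=3.5,interpolation=cv2.INTER_CUBIC))
E
```

```text
scene handle px 166.50159744408947 195.8594249201278 bbox 160 173 182 210 cloud med [ 0.6489 -0.1166  0.1524] z [0.1242 0.172 ]
big ztop 0.11338733999928428 3468
big [ 0.5918 -0.0885] 0.06148323378915006 943
small ztop 0.09437289342675478 1924
small [0.596  0.3546] 0.035672230712033605 672
side handle px 334.5142118863049 188.7390180878553 bbox 327 342 173 205 cloud med [ 0.6327 -0.1254  0.152 ] z [0.0466 0.173 ]
big ztop 0.11541730972760851 1158
big [ 0.5854 -0.092 ] 0.06139827656880748 835
small ztop 0.0956255228217914 211
small [0.5914 0.3522] 0.03547581854879115 160
tri handle (array([ 0.6427, -0.1201,  0.1477]), np.float64(8.455427251521331e-05))
scene clip px 329.2631578947368 271.7706766917293 322 337 261 285 med [0.6292 0.1799 0.0415]
side clip px 215.55913978494624 183.2688172043011 205 225 177 190 med [0.6447 0.1769 0.0455]
```

View pics/scene_crop.png

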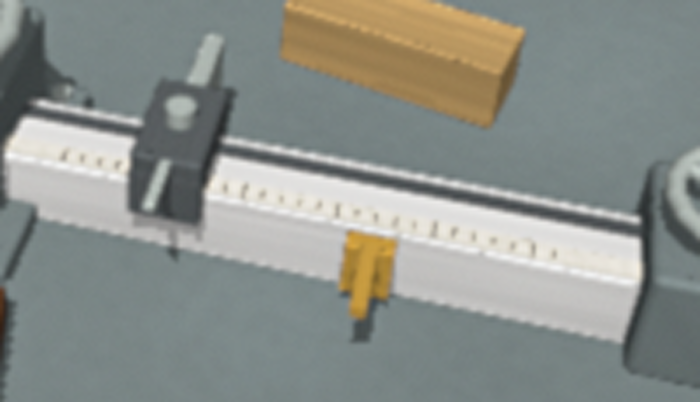

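View pics/side_crop.png

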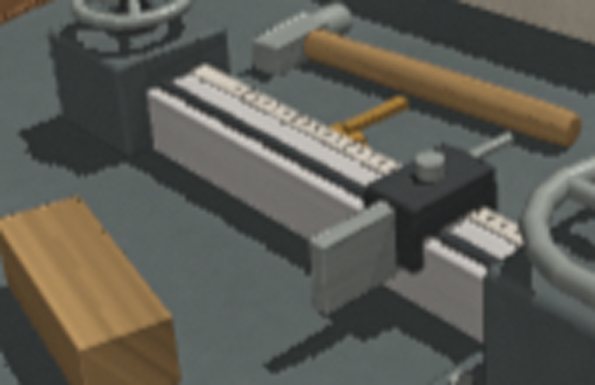

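The crops (3.5×) show the stop's pointer tip at scene (267.9,254.1) / side (255.7,189.1), and the clip's bar tip at scene (327.9,285) / side (225.1,179.1).

```bash
python3 - <<'E'
from h import *
np.set_printoptions(precision=4,suppress=True)
S=load("scene0.npz");D=load("side0.npz")
A=np.array([.5886,-.0902]);B=np.array([.5937,.3534]);y=(B-A)/np.linalg.norm(B-A);x=np.array([y[1],-y[0]])
bed=lambda P:(x@(P[:2]-A),y@(P[:2]-A),P[2])
for n,p,q in (("stop",(267.9,254.1),(255.7,189.1)),("clip",(327.9,285),(225.1,179.1)),("handle",(166.5,195.9),(334.5,188.7))):
    P,e=tri(S,p,D,q);print(n,P,e,np.array(bed(P)))
E
python3 - <<'E'
# reach at handle circle, yaw
import numpy as np
A=np.array([.5886,-.0902])
for a in range(0,360,45):
    p=A+.062*np.array([np.cos(np.radians(a)),np.sin(np.radians(a))]);print(a,p.round(3),np.hypot(*p).round(3))
E
```

```text
stop [0.6559 0.0702 0.0675] 0.0015320506757333604 [0.0655 0.1612 0.0675]
clip [0.675  0.1814 0.0425] 0.0009882219658741 [0.0832 0.2726 0.0425]
handle [ 0.6428 -0.1201  0.1477] 0.000125796118421269 [ 0.0546 -0.0292  0.1477]
0 [ 0.651 -0.09 ] 0.657
45 [ 0.632 -0.046] 0.634
90 [ 0.589 -0.028] 0.589
135 [ 0.545 -0.046] 0.547
180 [ 0.527 -0.09 ] 0.534
225 [ 0.545 -0.134] 0.561
270 [ 0.589 -0.152] 0.608
315 [ 0.632 -0.134] 0.646
```

Stop-to-clip distance is about 111 mm, so roughly 334° clockwise. First I square the tool, then go above the handle.

```bash
python3 -m jog '[{"xyz":[0,0,0],"roll":-7,"claw":85},{"xyz":[0,0,0],"roll":-6.9,"claw":85},{"xyz":[-0.54,-0.655,0],"roll":0,"claw":85},{"xyz":[-0.54,-0.655,0],"roll":0,"claw":85},{"xyz":[-0.54,-0.655,0],"roll":0,"claw":85},{"xyz":[-0.54,-0.655,0],"roll":0,"claw":85},{"xyz":[-0.54,-0.655,0],"roll":0,"claw":85},{"xyz":[-0.54,-0.655,0],"roll":0,"claw":85},{"xyz":[-0.54,-0.655,0],"roll":0,"claw":85},{"xyz":[-0.54,-0.655,0],"roll":0,"claw":85},{"xyz":[-0.54,-0.655,0],"roll":0,"claw":85},{"xyz":[-0.54,-0.655,0],"roll":0,"claw":85},{"xyz":[-0.54,-0.655,0],"roll":0,"claw":85},{"xyz":[-0.54,-0.655,0],"roll":0,"claw":85},{"xyz":[-0.54,-0.655,0],"roll":0,"claw":85},{"xyz":[-0.54,-0.655,0],"roll":0,"claw":85},{"xyz":[-0.54,-0.655,0],"roll":0,"claw":85},{"xyz":[-0.54,-0.655,0],"roll":0,"claw":85}]'
python3 - <<'E'
from workcell import r
from h import *
from scipy.spatial.transform import Rotation as Ro
s=r.observe();c=r.camera("wrist");print(s["t"],s["position"],s["ee_rot"],s["q"])
T=np.eye(4);T[:3,:3]=Ro.from_euler("xyz",s["ee_rot"],degrees=True).as_matrix();T[:3,3]=s["position"]
M=T@c["hand_eye"];c["R"]=M[:3,:3].T;c["t"]=-c["R"]@M[:3,3];np.savez("wrist1.npz",**c)
m=blob(c,(3,90,60),(20,255,255),(0,0,512,384));v,u=np.nonzero(m);P=cloud(c)[m];P=P[np.isfinite(P[:,0])]
print(u.mean(),v.mean(),u.min(),u.max(),v.min(),v.max());top=P[P[:,2]>.168];print("top",top.mean(0),len(top),np.percentile(P[:,2],[2,98]))
cv2.imwrite("pics/wrist1.png",c["color"][:,:,::-1])
E
```

```text
t: 2.35
position: [0.6453, -0.12, 0.2221]
ee_rot: [180.0, -0.0, -180.0]
wrist_force: [0.9, 0.5, 0.3]
finger_gap: 0.994
gripper_force: 0.0
2.35 [ 0.64528888 -0.1199551   0.22211762] [ 1.79972216e+02 -4.69762218e-02 -1.79959958e+02] [-1.72214623e+01  3.39457756e+01  6.40125830e+01  1.27138522e-02
  8.20947465e+01 -1.07263247e+02]
342.46768707482994 236.2375283446712 312 372 198 277
top [ 0.63784323 -0.07693289  0.24536961] 4 [0.02099993 0.02465249]
```

View pics/wrist1.png

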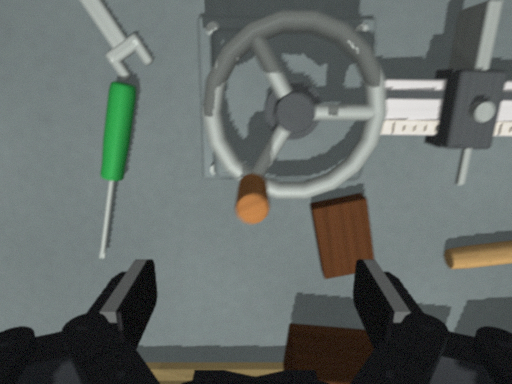

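The wrist view shows the handle's top disc at (253,208), the wheel hub at (294,111), the stop pointer at (463,168), and the fingers straddling below.

```bash
python3 - <<'E'
from h import *
np.set_printoptions(precision=4,suppress=True)
c=load("wrist1.npz");P=cloud(c)
m=blob(c,(3,90,60),(20,255,255),(225,165,280,230));v,u=np.nonzero(m);Q=P[m];Q=Q[np.isfinite(Q[:,0])]
zt=np.percentile(Q[:,2],90);t=Q[Q[:,2]>zt-.004];print("handle top",zt,t.mean(0),np.median(t,0),(t.min(0)+t.max(0))/2)
q=P[5:205,195:395].reshape(-1,3);q=q[(q[:,2]>.104)&(q[:,2]<.122)];d=np.linalg.norm(q[:,:2]-[.5886,-.0902],axis=1)
q=q[(d>.05)&(d<.078)]
for _ in range(6):
    ce,R=circ(q);d=np.linalg.norm(q[:,:2]-ce,axis=1)-R;q=q[abs(d)<.009]
print("axis",ce,R,len(q),"hub",plane(c,(294,111),.118),"arm",np.linalg.norm(t.mean(0)[:2]-ce))
print("stop ptr",plane(c,(467,152),.0675),plane(c,(462,180),.0675))
E
```

```text
handle top 0.17470230620487295 [ 0.6375 -0.1205  0.1738] [ 0.6375 -0.1204  0.1739] [ 0.6383 -0.1208  0.1732]
axis [ 0.5844 -0.0895] 0.060435645256595526 10045 hub [ 0.5846 -0.0909  0.118 ] arm 0.061466468479142895
stop ptr [0.6245 0.0716 0.0675] [0.6506 0.072  0.0675]
```

```bash
python3 -m jog '[{"xyz":[0.09,0,0.3],"roll":0,"claw":85},{"xyz":[0,0,0.4],"roll":0,"claw":85},{"xyz":[0,0,0.4],"roll":0,"claw":85},{"xyz":[0,0,0.1],"roll":0,"claw":60},{"xyz":[0,0,0],"roll":0,"claw":40},{"xyz":[0,0,0],"roll":0,"claw":20},{"xyz":[0,0,0],"roll":0,"claw":15},{"xyz":[0,0,0],"roll":0,"claw":15},{"xyz":[0,0,0],"roll":0,"claw":15},{"xyz":[0,0,0],"roll":0,"claw":15}]'
```

```text
t: 3.65
position: [0.6399, -0.1189, 0.1522]
ee_rot: [-179.9, 0.2, -180.0]
wrist_force: [-0.0, -0.2, 6.1]
finger_gap: 0.22
gripper_force: 58.7
```

```bash
python3 - <<'E'
from workcell import r
import cv2
cv2.imwrite("pics/wrist2.png",r.camera("wrist")["color"][:,:,::-1])
E
```

```text
(no output)
```

View pics/wrist2.png

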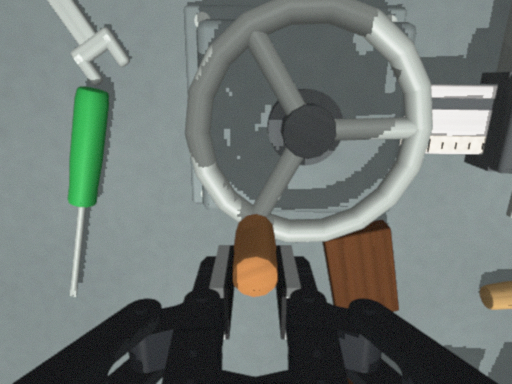

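```bash
python3 - <<'E'
import numpy as np
# clockwise rows: world delta of handle; tool x=-world x, tool y=+world y, units 60mm
a=-29.5;L=.062
for k in range(34):
    b=a-10
    d=L/.06*np.array([np.cos(np.radians(b))-np.cos(np.radians(a)),np.sin(np.radians(b))-np.sin(np.radians(a))])
    print(k,'[%.3f,%.3f,0]'%(-d[0],d[1]),end='  ');a=b
E
```

```text
0 [0.102,-0.148,0]  1 [0.126,-0.128,0]  2 [0.147,-0.105,0]  3 [0.163,-0.078,0]  4 [0.174,-0.048,0]  5 [0.179,-0.017,0]  6 [0.180,0.014,0]  7 [0.174,0.045,0]  8 [0.164,0.075,0]  9 [0.148,0.102,0]  10 [0.128,0.126,0]  11 [0.105,0.147,0]  12 [0.078,0.163,0]  13 [0.048,0.174,0]  14 [0.017,0.179,0]  15 [-0.014,0.180,0]  16 [-0.045,0.174,0]  17 [-0.075,0.164,0]  18 [-0.102,0.148,0]  19 [-0.126,0.128,0]  20 [-0.147,0.105,0]  21 [-0.163,0.078,0]  22 [-0.174,0.048,0]  23 [-0.179,0.017,0]  24 [-0.180,-0.014,0]  25 [-0.174,-0.045,0]  26 [-0.164,-0.075,0]  27 [-0.148,-0.102,0]  28 [-0.128,-0.126,0]  29 [-0.105,-0.147,0]  30 [-0.078,-0.163,0]  31 [-0.048,-0.174,0]  32 [-0.017,-0.179,0]  33 [0.014,-0.180,0]
```

The grip is good: the handle sits between both pads at (255,265). Now I crank clockwise, first 90°.

```bash
python3 -m jog '[{"xyz":[0.102,-0.148,0],"roll":0,"claw":15},{"xyz":[0.126,-0.128,0],"roll":0,"claw":15},{"xyz":[0.147,-0.105,0],"roll":0,"claw":15},{"xyz":[0.163,-0.078,0],"roll":0,"claw":15},{"xyz":[0.174,-0.048,0],"roll":0,"claw":15},{"xyz":[0.179,-0.017,0],"roll":0,"claw":15},{"xyz":[0.18,0.014,0],"roll":0,"claw":15},{"xyz":[0.174,0.045,0],"roll":0,"claw":15},{"xyz":[0.164,0.075,0],"roll":0,"claw":15},{"xyz":[0,0,0],"roll":0,"claw":15}]'
```

```text
t: 4.95
position: [0.5541, -0.1429, 0.1522]
ee_rot: [-179.9, 0.1, -180.0]
wrist_force: [-1.4, -2.5, 8.5]
finger_gap: 0.224
gripper_force: 59.2
```

```bash
python3 -m jog '[{"xyz":[0.148,0.102,0],"roll":0,"claw":15},{"xyz":[0.128,0.126,0],"roll":0,"claw":15},{"xyz":[0.105,0.147,0],"roll":0,"claw":15},{"xyz":[0.078,0.163,0],"roll":0,"claw":15},{"xyz":[0.048,0.174,0],"roll":0,"claw":15},{"xyz":[0.017,0.179,0],"roll":0,"claw":15},{"xyz":[-0.014,0.18,0],"roll":0,"claw":15},{"xyz":[-0.045,0.174,0],"roll":0,"claw":15},{"xyz":[-0.075,0.164,0],"roll":0,"claw":15},{"xyz":[-0.102,0.148,0],"roll":0,"claw":15},{"xyz":[-0.126,0.128,0],"roll":0,"claw":15},{"xyz":[-0.147,0.105,0],"roll":0,"claw":15},{"xyz":[-0.163,0.078,0],"roll":0,"claw":15},{"xyz":[-0.174,0.048,0],"roll":0,"claw":15},{"xyz":[-0.179,0.017,0],"roll":0,"claw":15},{"xyz":[-0.18,-0.014,0],"roll":0,"claw":15},{"xyz":[0,0,0],"roll":0,"claw":15}]'
python3 - <<'E'
from workcell import r
import numpy as np,cv2
for n in ("scene","side"):
    c=r.camera(n);np.savez(f"{n}1.npz",**c)
a=np.load("scene1.npz")["color"][195:310,225:425,::-1];b=np.load("side1.npz")["color"][150:265,110:280,::-1]
cv2.imwrite("pics/both1.png",cv2.resize(np.hstack([a,b]),None,fx=2.15,fy=2.15,interpolation=cv2.INTER_CUBIC))
E
```

```text
t: 7.08
position: [0.5968, -0.0284, 0.1522]
ee_rot: [-179.9, 0.2, -180.0]
wrist_force: [0.4, -3.0, 8.2]
finger_gap: 0.225
gripper_force: 59.1
```

View pics/both1.png

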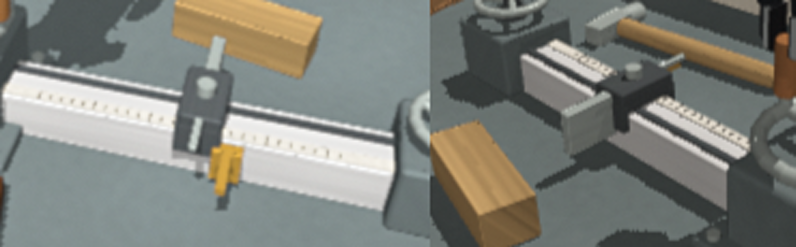

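The scene half shows the stop's pointer tip at px ≈(314.0,264.5), just left of the clip. The side half shows its tip at ≈(227.7,176.5).

```bash
python3 - <<'E'
from h import *
np.set_printoptions(precision=4,suppress=True)
S=load("scene1.npz");D=load("side1.npz");y=np.array([.0115,1.])
P,e=tri(S,(314,264.5),D,(227.7,176.5));C,_=tri(load("scene0.npz"),(327.9,285),load("side0.npz"),(225.1,179.1))
print(P,e,"remaining mm",1e3*(y@(C-P)[:2]),"plane-based",plane(S,(314,264.5),.0675))
i=S["color"][225:300,290:360,::-1];cv2.imwrite("pics/z.png",cv2.resize(i,None,fx=8,fy=8,interpolation=cv2.INTER_CUBIC))
E
```

```text
[0.6569 0.153  0.0664] 4.326396568526595e-06 remaining mm 28.616221989105163 plane-based [0.658  0.1531 0.0675]
```

View pics/z.png

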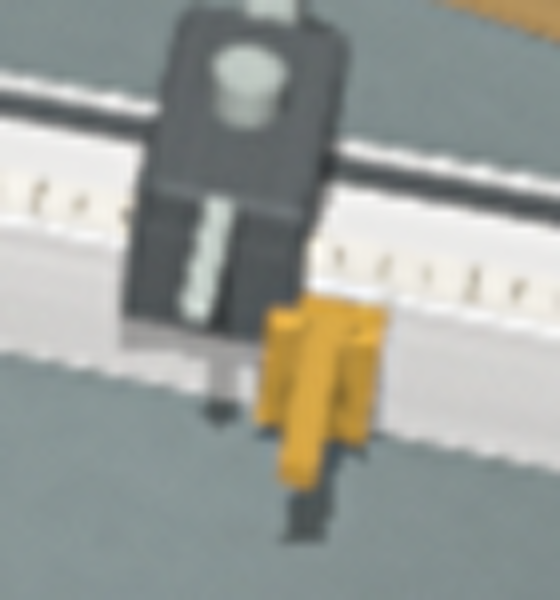

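Both views agree on about 28 mm left, so 84° more. Then I release and lift.

```bash
python3 -m jog '[{"xyz":[-0.174,-0.045,0],"roll":0,"claw":15},{"xyz":[-0.164,-0.075,0],"roll":0,"claw":15},{"xyz":[-0.148,-0.102,0],"roll":0,"claw":15},{"xyz":[-0.128,-0.126,0],"roll":0,"claw":15},{"xyz":[-0.105,-0.147,0],"roll":0,"claw":15},{"xyz":[-0.078,-0.163,0],"roll":0,"claw":15},{"xyz":[-0.048,-0.174,0],"roll":0,"claw":15},{"xyz":[-0.017,-0.179,0],"roll":0,"claw":15},{"xyz":[0.006,-0.07,0],"roll":0,"claw":15},{"xyz":[0,0,0],"roll":0,"claw":15},{"xyz":[0,0,0],"roll":0,"claw":60},{"xyz":[0,0,0],"roll":0,"claw":60},{"xyz":[0,0,0],"roll":0,"claw":60},{"xyz":[0,0,0],"roll":0,"claw":60},{"xyz":[0,0,-0.4],"roll":0,"claw":60},{"xyz":[0,0,-0.5],"roll":0,"claw":60},{"xyz":[0,0,-0.5],"roll":0,"claw":60},{"xyz":[0,0,-0.4],"roll":0,"claw":60},{"xyz":[0,0,0],"roll":0,"claw":60}]'
python3 - <<'E'
from workcell import r
import numpy as np,cv2
for n in ("scene","side"):
    c=r.camera(n);np.savez(f"{n}2.npz",**c)
a=np.load("scene2.npz")["color"][225:300,290:370,::-1];b=np.load("side2.npz")["color"][150:225,170:260,::-1]
cv2.imwrite("pics/z2.png",cv2.resize(np.hstack([a,b]),None,fx=4.5,fy=4.5,interpolation=cv2.INTER_CUBIC))
E
```

```text
t: 9.55
position: [0.6477, -0.0919, 0.2607]
ee_rot: [-179.9, 0.2, -179.9]
wrist_force: [0.6, 1.1, -1.1]
finger_gap: 0.702
gripper_force: 0.0
```

View pics/z2.png

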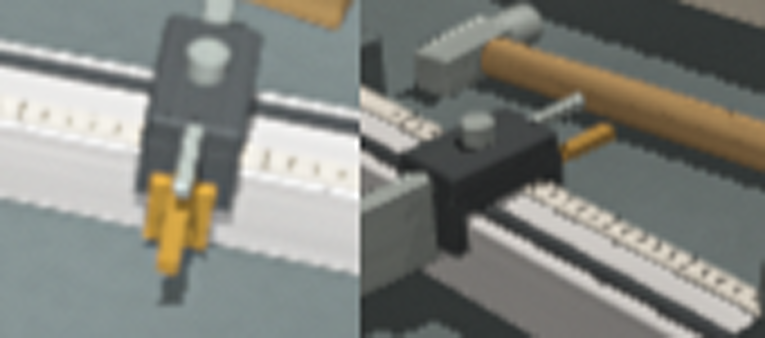

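The stop pointer now lines up with the clip bar. Scene tips are at (180,190)/4.5 for the stop and (168,270)/4.5 for the clip. Side tips are at (580,100)/4.5 and (610,130)/4.5.

```bash
python3 - <<'E'
from h import *
S=load("scene2.npz");D=load("side2.npz");y=np.array([.0115,1.])
s=lambda u,v:(290+u/4.5,225+v/4.5)
d=lambda u,v:(170+(u-360)/4.5,150+v/4.5)
P,e=tri(S,s(181,190),D,d(580,100));C,f=tri(S,s(168,270),D,d(611,130))
m=y@(C-P)[:2];print(P,e,C,f,"remaining",m)
if abs(m)<.005:
    from workcell import r
    print(r.job_done())
E
```

```text
[0.6565673  0.18064716 0.06734354] 2.877133441326822e-06 [0.67595053 0.1803525  0.04313624] 0.0013126530030176718 remaining -7.175970375481144e-05
the job is handed in; nothing more can be done
None
```

The stop is wound level with the clip: the last camera measurement put them about 0.1 mm apart (cameras good to about 2 mm). The handle is released, the arm is clear, and the job was handed in at about 9.7 s; no verdict came back.

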